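# Raise a paint panel to the colour meter

### The arm

A 6-joint arm with a two-finger parallel gripper is mounted at the origin on the work surface. World frame = base frame: x ahead of the robot, y to its left, z up, the work surface at z = 0. Lengths are in mm, angles in rad, forces in N, time in s.
With the tool pointing down it reaches from about 275 to 1000 mm from the base axis. Payload 8.4 kg.
Tool frame: the origin (TCP) lies midway between the tips of the shut fingers; the grasp point (between the pads) lies 19 mm behind it; z points along the fingers, y is the direction in which the jaws open and shut (so a half turn about z gives the same grasp; the last joint's range is limited). The gripper opens to 85 mm and grips with 20 to 120 N. Pads are 22 mm wide; open, the fingers measure 114 mm over their backs; the gripper's body (76 mm by 85 mm) begins 54 mm behind the grasp point. The pads swing forward as they close: fully open they stand 13 mm farther back than shut.
Start: joints at [-1.327, 0.353, 1.633, -0, 1.155, -0.002], TCP at [152.081, -606.217, 231.281] pointing down, gripper open.
Joint ranges: [-2.63, 2.63], [-0.92, 2.1], [0.06, 2.66], [-1.3, 4.44], [0, 2.69], [-3.02, 3.02]. Speed limits (rad/s): [2.22, 2.22, 2.79, 3.14, 3.14, 3.14].

### API

Orientations are given as [roll, pitch, yaw] about the fixed x, y, z axes, in that order (R = Rz(yaw) Ry(pitch) Rx(roll)).
In Python, from rig import * gives the robot as it stands.
- The arm moves only by the tool play_rows, never from a script. Its argument "moves" is a list of rows, each a list of 3 entries, a list of its own where there are three numbers: the shift along the tool's x, y, z in m, then the turn, a rotation vector about the tool's x, y, z in rad, then the opening in per cent of the stroke, from 0 (shut) to 100 (fully open). In form: [[[x, y, z], [rx, ry, rz], fingers], ...]. A call has 1 to 20 rows; each row shifts and turns the commanded pose from where the row before left it, along the tool's axes as they then stand; what a row does not reach is not made up. A row lasts 1/10 s, in which the tool goes at most 50 mm and 8.59 degrees, less where a joint would pass 70% of its speed; a pose out of reach is approached as far as the arm can. A call is refused whole if a number of a shift passes 0.05 or a number of a turn 0.15, either way. A call with a gripper value outside its range is refused whole. The fingers move at their own pace and stop on an object; "squeeze" is the grip in N (left out, the last holds). Time passes only in rows, so rows that do not move let the fingers close. It gives the time, the measured TCP pose, the force and the opening at its end, in the units of the state.
- sense(): the state, without advancing time (a new reading comes with each control period).
- grab_frame(name): name is "side" or "top"; returns a dict with "pixels" (384x512x3 uint8, red, green, blue), "intrinsics" (3x3 intrinsics, pixels), "R" (3x3) and "t" (3): a world point X has camera coordinates R X + t. Camera axes: x right, y down, z forward; pixel columns grow to the right and rows downward; lengths in mm; the calibration is good to about 2 mm. A picture is of the moment at which its call begins. There is no depth.
- sign_off(): hands the job in, once; it reports no verdict.
The state is a dict: "clock": time; "qpos": joint angles; "qvel": joint speeds; "joint_efforts": joint torques, N m; "eef_pos": TCP position; "tcp_rot": TCP orientation; "contact_force": force on the tool from outside, world axes, zero at the start; "wrist_torque": the same for the moment, N m; "opening": opening from 0.0 (shut) to 1.0 (fully open).
Only numpy, scipy, OpenCV 4.12 (cv2) and the standard library are available. Lean on these libraries where they do the work, as an engineer would, in place of code of your own. Each camera call takes 0.05 s, during which the arm holds its last target. There are 200 camera calls.

### The job

The orange paint panel lies on the lab jack under the white colour-measuring head. Turn that jack's black knob clockwise (seen from above) to raise the panel until it touches the head's sprung red nose and pushes it up a few millimetres, without pushing the nose all the way in, then let go of the knob. Leave the knob of the other jack, with the blue panel, alone.

Things in the scene. Friction and masses are not known exactly. Their poses are not given: they have to be found in the camera images.
- jack_knob (a joint): Knob of the jack under the measuring head (orange panel). Upright axis; value in rad grows clockwise seen from above, 0 to 1.9, start 0 to 0.24. 1 rad raises the panel 25 mm. Stays where left; takes 0.1 to 0.2 N m. At the start the panel is 10 to 24 mm below the nose, so 0.5 to 1.2 rad in one grasp does it
- jack_grip (a point): Point on that knob's axis at grip height, 101 mm above the table; turns with it. The knob is an upright black bar 46 mm long (this point's x), 16 wide (y), its top 14 mm above the point; below, a disc 46 mm across, top 22 mm under the point. The axis is 155 mm beside the centre of the 110 mm square platform (80 to 140 mm high); head 56 mm across, column on the far side from the knob
- nose (a joint): Sprung red nose, 40 mm across with a black rubber tip ring, that hangs below the white cylindrical measuring head over the orange panel. Value in m: 0 hanging free (22 mm shows below the head), grows as the panel pushes it up, 0.016 all the way in. The spring is soft (under 2 N)
- spare_knob (a joint): Knob of the other jack (same make, blue panel, nothing above it). Value in rad, 0 at the start; it is to be left alone

How it is judged (in metres and radians):
At the end, for the whole second after the job is handed in: The red nose is pushed up by the panel by more than 0.5 mm and less than 13.5 mm, and the jack's knob is at rest (value of joint nose between 0.0005 and 0.0135 m and velocity of joint jack_knob between -0.05 and 0.05 rad/s); the robot touches nothing.
It fails at once if the red nose is pushed all the way in (beyond 15 mm) (value of joint nose above 0.015 m).
It fails at once if the other jack's knob is turned by more than 0.15 rad (value of joint spare_knob above 0.15 rad).
It also fails if it takes over 40 s, if anything falls off the work surface, if the arm or the gripper's body presses on something with over 40 N, if the wrist force passes 120 N, or if a joint passes its speed limit or range.

## Working session

There is one attempt and no reset: what is moved stays moved. The work goes in short steps, Python scripts to look and compute and a tool call to move; the robot and the scene stay as the last step left them, time stands still between calls to the robot, and variables do not carry over. Pictures are saved under pics/ and viewed, about 8 in all and at most 12, crops included, and the job is handed in when it is done.

Besides the shell and the picture viewer there is one more tool, called after "Emit:" as name([rows], argument=value, ...), one row to a line, values as JSON. play_rows: Moves the arm, as the interface text tells. Its arguments: {"type":"object","properties":{"moves":{"type":"array"},"squeeze":{"type":"number"}},"required":["moves"]}

```bash
mkdir -p pics; cat > h.py <<'E'
from rig import *
import numpy as np, cv2
def shot(n,f,crop=None,s=1):
    d=grab_frame(n); im=cv2.cvtColor(d["pixels"],cv2.COLOR_RGB2BGR)
    if crop: a,b,c,e=crop; im=im[b:e,a:c]
    if s!=1: im=cv2.resize(im,None,fx=s,fy=s,interpolation=cv2.INTER_CUBIC)
    cv2.imwrite("pics/"+f,im); return d
def ray(d,u,v,z):
    K,R,t=map(np.array,(d["intrinsics"],d["R"],d["t"])); t=t.ravel()
    r=R.T@np.linalg.solve(K,[u,v,1]); c=-R.T@t
    return c+r*(z-c[2])/r[2]
def proj(d,X):
    p=np.array(d["intrinsics"])@(np.array(d["R"])@np.array(X)+np.array(d["t"]).ravel()); return p[:2]/p[2]
E
python3 - <<'E'
from h import *
for n in("top","side"):
    d=shot(n,n+"0.png",s=1.5); print(n,-np.array(d["R"]).T@np.array(d["t"]).ravel(),np.array(d["R"]).round(2).tolist(),np.array(d["intrinsics"])[0,0])
print(sense())
E
```

```text
top [503.46056191 -12.58996187 933.45778823] [[-0.0, -1.0, -0.01], [-1.0, 0.0, -0.09], [0.09, 0.01, -1.0]] 378.8689830937369
side [ 203.12135718 -481.57469759  847.87787744] [[0.78, -0.62, -0.0], [-0.48, -0.6, -0.64], [0.39, 0.5, -0.77]] 475.2155190863654
{'clock': 0.1, 'qpos': array([-1.32743294e+00,  3.53617892e-01,  1.63408973e+00,  1.13535507e-05,
        1.15521045e+00, -2.33936474e-03]), 'qvel': array([ 0.00016415, -0.00201807, -0.00311003, -0.00060237, -0.00080531,
       -0.00031036]), 'joint_efforts': array([-1.41995573e-03, -6.06359267e+01, -3.42821646e+01, -1.63793510e-05,
        3.98249977e-03,  7.49473230e-07]), 'eef_pos': array([ 151.95522008, -605.78099438,  230.59957951]), 'tcp_rot': array([-3.14026726e+00, -1.34816591e-05,  2.45698156e-01]), 'contact_force': array([-0.31617659,  0.4862169 , -1.98444981]), 'wrist_torque': array([ 0.01872298, -0.01879069,  0.03414126]), 'opening': 1.001221182450654}
```

View pics/top0.png

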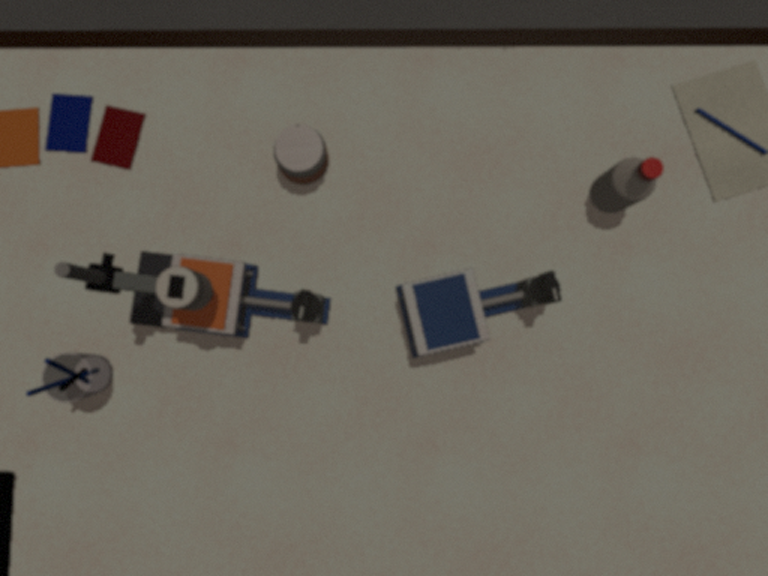

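View pics/side0.png

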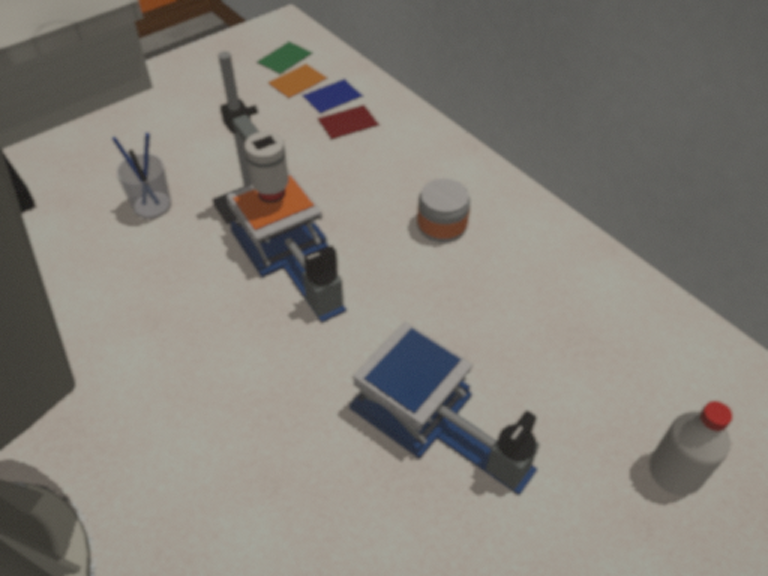

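The orange jack's knob is near (307,306) in the top view and (321,268) in the side view, both at 1.5x scale. The blue jack's knob is at (543,288) in the top view. Next I'll zoom in on the orange jack's knob.

```bash
python3 - <<'E'
from h import *
d=shot("top","t1.png"); e=shot("side","s1.png")
a=d["pixels"][155:245,80:230]; b=e["pixels"][80:230,140:240]
def p(x,s): 
    x=cv2.cvtColor(np.clip(x.astype(float)*1.8,0,255).astype(np.uint8),cv2.COLOR_RGB2BGR); return cv2.resize(x,None,fx=s,fy=s,interpolation=cv2.INTER_CUBIC)
A=p(a[20:70,100:150],8);B=p(b[70:140,45:95],8)[:560]
C=np.zeros((560,800,3),np.uint8);C[:400,:400]=A;C[:,400:]=B
cv2.imwrite("pics/c1.png",C)  # top px=180+x/8,175+y/8 ; side px=185+(x-400)/8,150+y/8
print(ray(d,307/1.5,306/1.5,108), ray(e,321/1.5,262/1.5,108))
E
```

```text
[547.30926449  83.21537663 108.        ] [543.53423375  77.35335681 108.        ]
```

View pics/c1.png

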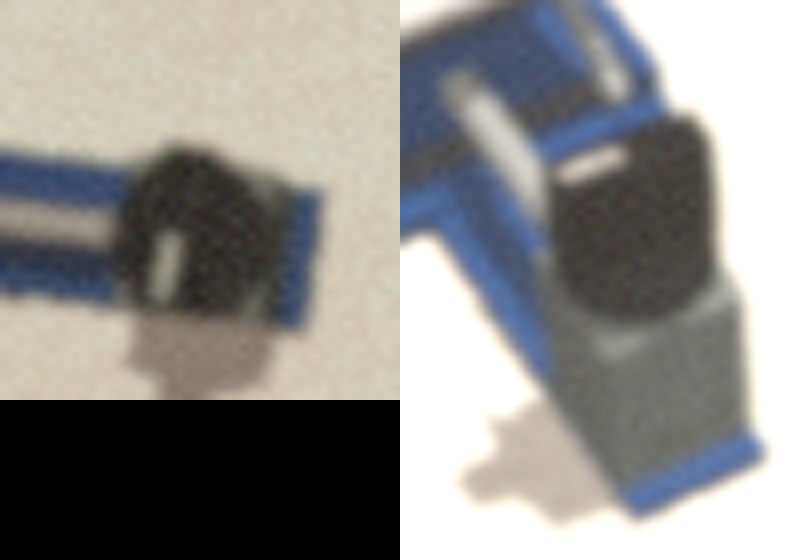

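```bash
cat > fit.py <<'E'
from h import *
from scipy.optimize import minimize
def model(d,x,y,a,th,S=4):
    m=np.zeros((384*S,512*S),np.uint8); c,s=np.cos(a),np.sin(a)
    box=[[x+c*i-s*j,y+s*i+c*j,z] for i in(-23,23) for j in(-8,8) for z in(79,115)]
    k=np.linspace(0,6.28,24); disc=[[x+23*np.cos(q),y+23*np.sin(q),z] for q in k for z in(79-th,79)]
    for P in(box,disc):
        h=cv2.convexHull(np.array([(proj(d,p)+.5)*S for p in P],np.float32)); cv2.fillConvexPoly(m,np.round(h).astype(np.int32),255)
    return cv2.GaussianBlur(cv2.resize(m,(512,384),interpolation=cv2.INTER_AREA),(0,0),.8)/255.
def data(d,win):
    p=cv2.GaussianBlur(d["pixels"],(0,0),.5).astype(float); dark=np.clip((75-p.max(2))/30,0,1)
    w=np.zeros(dark.shape); w[win[1]:win[3],win[0]:win[2]]=1; return dark*w,w
if __name__=="__main__":
    d=grab_frame("top");e=grab_frame("side")
    D=[(d,*data(d,(192,190,222,216))),(e,*data(e,(200,160,232,193)))]
    print(d["pixels"][195:215:4,192:222:3].max(2)); 
    def cost(v,DD=D): return sum((((model(q,*v[:4])-m)*w)**2).sum() for q,m,w in DD)
    for DD in (D,D[:1],D[1:]):
      best=min((minimize(lambda v:cost([v[0],v[1],v[2],8],DD),[545,80,a],method="Nelder-Mead",options=dict(initial_simplex=[[545,80,a],[552,80,a],[545,87,a],[545,80,a+.3]],xatol=.05,fatol=.01)) for a in(-.5,0,.5,1.0)),key=lambda r:r.fun)
      print(best.x,best.fun)
    for q in((202,204.2),(200,212.6)):print("mark top",ray(d,*q,115))
    for q in((205,171.9),(213.1,169.4)):print("mark side",ray(e,*q,115))
E
python3 fit.py
```

```text
[[ 77  82  66  32  29  55  95 109 115 116]
 [ 57  45  32  30  32  29  32  53  47  73]
 [ 81  35  27  38  27  28  31  29  47  63]
 [ 38  28  33  81  32  32  35  34  52  82]
 [ 55  52  44  58  24  31  37  45  57  91]]
[5.45425512e+02 8.52481577e+01 3.53429858e-01] 172.65760476739717
[547.70265406  87.04164509  -1.11535196] 75.72202229911572
[5.41957185e+02 8.19730590e+01 2.62963798e-01] 77.40106497500962
mark top [546.50881801  88.17520725 115.        ]
mark top [528.36202374  92.31212704 115.        ]
mark side [530.15747496  89.77019148 115.        ]
mark side [547.26304923  85.06563457 115.        ]
```

```bash
sed -i 's/(75-p.max(2))\/30/(60-p.max(2))\/25/; s/for a in(-.5,0,.5,1.0)/for a in(-.6,-.25,0)/' fit.py
sed -i 's/dark\*w,w/fill(dark)*w,w/; s/^def data/def fill(x): return cv2.morphologyEx(x,cv2.MORPH_CLOSE,np.ones((5,5)))\ndef data/' fit.py
cat >> fit.py <<'E'
    v=[*best.x[:2],best.x[2],8]
    for v in ([547,86,-.25,8],):
      for q,m,w in D:
        ys,xs=np.where(w>0); sl=np.s_[ys.min():ys.max()+1,xs.min():xs.max()+1]
        M=model(q,*v); o=np.dstack([m[sl],q["pixels"][sl].max(2)/120.,M[sl]]); cv2.imwrite("pics/f%d.png"%(len(xs)),cv2.resize(np.clip(o*255,0,255).astype(np.uint8),(390,390),interpolation=0))
    import glob; cv2.imwrite("pics/f.png",np.hstack([cv2.imread(f) for f in sorted(glob.glob("pics/f[0-9]*.png"))]))
E
python3 fit.py
```

```text
[[ 79  81  64  30  33  53  93 110 118 119]
 [ 59  44  29  35  31  26  36  51  50  73]
 [ 84  34  25  47  29  28  32  34  49  65]
 [ 41  28  37  82  28  29  31  29  49  82]
 [ 59  51  50  58  23  31  37  42  59  93]]
[5.46488875e+02 8.71089454e+01 4.31900205e-01] 139.44219915417148
[548.42011842  87.42347351  -1.02490657] 27.215880661284125
[5.40985521e+02 7.92078802e+01 3.66844793e-01] 106.96529273356401
mark top [546.50881801  88.17520725 115.        ]
mark top [528.36202374  92.31212704 115.        ]
mark side [530.15747496  89.77019148 115.        ]
mark side [547.26304923  85.06563457 115.        ]
```

View pics/f.png

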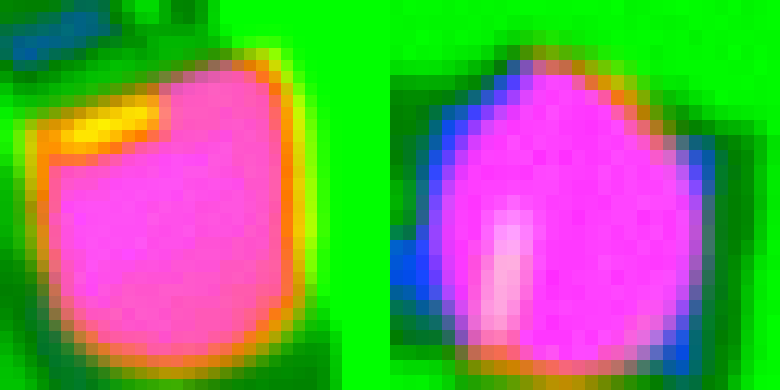

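The pose (547, 86), yaw about -0.23 fits both silhouettes and agrees with the white mark. The grasp goes in at tool yaw π-0.23, so q6 has room to turn clockwise. First I'll traverse at the current height.

Emit:
play_rows([
  [[0.0276,-0.0288,0],[0,0,0],60],
  [[0.0276,-0.0288,0],[0,0,0],60],
  [[0.0276,-0.0288,0],[0,0,0],60],
  [[0.0276,-0.0288,0],[0,0,0],60],
  [[0.0276,-0.0288,0],[0,0,0],60],
  [[0.0276,-0.0288,0],[0,0,0],60],
  [[0.0276,-0.0288,0],[0,0,0],60],
  [[0.0276,-0.0288,0],[0,0,0],60],
  [[0.0276,-0.0288,0],[0,0,0],60],
  [[0.0276,-0.0288,0],[0,0,0],60],
  [[0.0276,-0.0288,0],[0,0,0],60],
  [[0.0276,-0.0288,0],[0,0,0],60],
  [[0.0276,-0.0288,0],[0,0,0],60],
  [[0.0276,-0.0288,0],[0,0,0],60],
  [[0.0276,-0.0288,0],[0,0,0],60],
  [[0.0276,-0.0288,0],[0,0,0],60],
  [[0.0276,-0.0288,0],[0,0,0],60],
  [[0.0276,-0.0288,0],[0,0,0],60],
  [[0.0276,-0.0288,0],[0,0,0],60],
  [[0.0276,-0.0288,0],[0,0,0],60],
])

```text
clock: 2.4
eef_pos: [548.0, 88.4, 231.4]
tcp_rot: [3.141, -0.0, 0.246]
contact_force: [0.3, -0.5, 0.2]
opening: 0.598
```

Emit:
play_rows([
  [[0,0,0],[0,0,-0.14],60],
  [[0,0,0],[0,0,-0.14],60],
  [[0,0,0],[0,0,-0.14],60],
  [[0,0,0],[0,0,-0.14],60],
  [[0,0,0],[0,0,-0.14],60],
  [[0,0,0],[0,0,-0.14],60],
  [[0,0,0],[0,0,-0.14],60],
  [[0,0,0],[0,0,-0.14],60],
  [[0,0,0],[0,0,-0.14],60],
  [[0,0,0],[0,0,-0.14],60],
  [[0,0,0],[0,0,-0.14],60],
  [[0,0,0],[0,0,-0.14],60],
  [[0,0,0],[0,0,-0.14],60],
  [[0,0,0],[0,0,-0.14],60],
  [[0,0,0],[0,0,-0.14],60],
  [[0,0,0],[0,0,-0.14],60],
  [[0,0,0],[0,0,-0.14],60],
  [[0,0,0],[0,0,-0.14],60],
  [[0,0,0],[0,0,-0.14],60],
])

```text
clock: 4.3
eef_pos: [547.3, 86.8, 231.3]
tcp_rot: [3.142, 0.0, 2.912]
contact_force: [-0.6, -0.3, -0.4]
opening: 0.598
```

Emit:
play_rows([
  [[0,0,0.03],[0,0,0],60],
  [[0,0,0.03],[0,0,0],60],
  [[0,0,0.03],[0,0,0],60],
  [[0,0,0],[0,0,0],60],
])

```text
clock: 4.7
eef_pos: [544.7, 86.3, 137.9]
tcp_rot: [-3.139, -0.006, 2.906]
contact_force: [0.2, -0.0, 0.8]
opening: 0.602
```

```bash
python3 - <<'E'
from h import *
d=shot("top","x.png"); e=shot("side","y.png"); 
o=[]
for q,(a,b) in((d,(165,160)),(e,(165,105))):
    o.append(cv2.resize(cv2.convertScaleAbs(cv2.cvtColor(q["pixels"][b:b+90,a:a+80],cv2.COLOR_RGB2BGR),alpha=1.8),None,fx=5,fy=5,interpolation=2))
cv2.imwrite("pics/c2.png",np.hstack(o)); print(sense()["eef_pos"])
E
```

```text
[547.33137811  86.7882026  141.58281219]
```

View pics/c2.png

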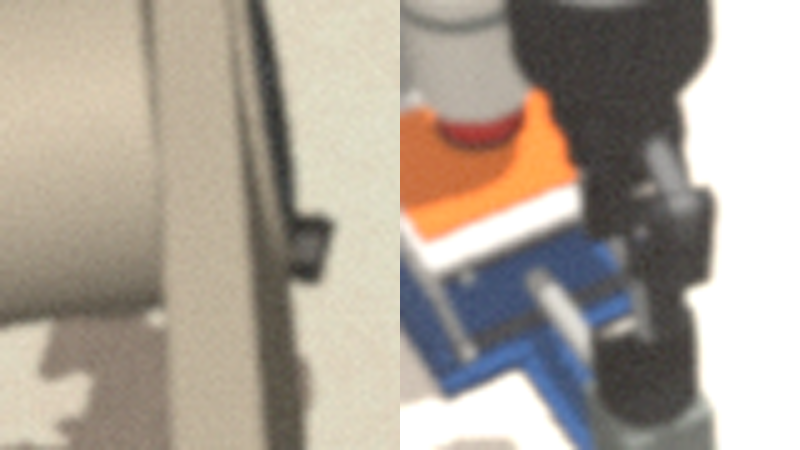

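The side view shows the fingers standing over the knob, with the nose visible and still clear of the panel. The top view is blocked by the arm. I'll descend the last 54 mm and close.

Emit:
play_rows([
  [[0,0,0.018],[0,0,0],60],
  [[0,0,0.018],[0,0,0],60],
  [[0,0,0.01],[0,0,0],60],
  [[0,0,0.007],[0,0,0],60],
  [[0,0,0],[0,0,0],60],
  [[0,0,0],[0,0,0],60],
])

```text
clock: 5.4
eef_pos: [547.9, 86.9, 89.0]
tcp_rot: [3.141, 0.001, 2.906]
contact_force: [-0.8, -0.0, 0.5]
opening: 0.599
```

Emit:
play_rows([
  [[0,0,0],[0,0,0],30],
  [[0,0,0],[0,0,0],30],
  [[0,0,0],[0,0,0],30],
  [[0,0,0],[0,0,0],20],
  [[0,0,0],[0,0,0],10],
  [[0,0,0],[0,0,0],0],
  [[0,0,0],[0,0,0],0],
  [[0,0,0],[0,0,0],0],
], squeeze=30)

```text
clock: 6.2
eef_pos: [548.6, 89.2, 89.0]
tcp_rot: [3.137, 0.002, 2.905]
contact_force: [0.3, 14.1, 1.1]
opening: 0.181
```

```bash
python3 - <<'E'
from h import *
e=shot("side","y2.png",(120,70,250,210),4); s=sense(); print(s["eef_pos"],s["tcp_rot"],s["contact_force"],s["wrist_torque"],s["opening"],s["qpos"])
E
```

```text
[548.58320349  89.19600853  89.03682787] [3.13744154e+00 1.78333938e-03 2.90480078e+00] [ 0.45057263 14.04854841  0.81517399] [ 2.24470115 -0.1017793  -0.00566101] 0.18010044857085408 [ 0.15654133  0.42341383  1.89881576  0.00432481  0.81612958 -1.18042442]
```

View pics/y2.png

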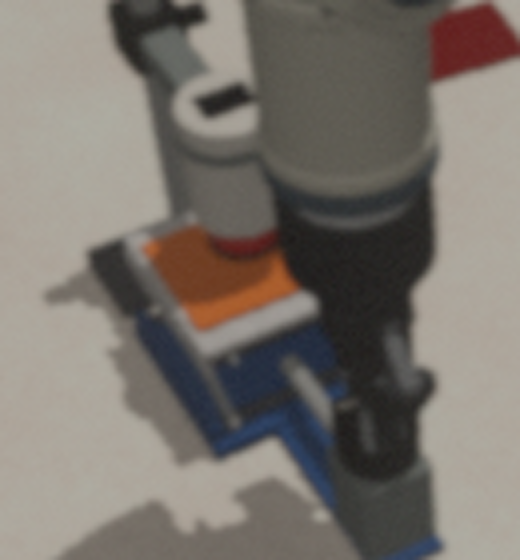

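The grip holds at an opening of about 15.3 mm. The jaws centred on the bar about 2.4 mm to the left in y, so I'll shift the command to suit. Then I'll turn in steps and track the red nose and the panel edge in the side view.

```bash
cat > m.py <<'E'
from h import *
P=[grab_frame("side")["pixels"].astype(float) for _ in range(6)]
p=np.mean(P,0); np.save("pics/p%.1f.npy"%sense()["clock"],p)
red=np.clip((p[...,0]-1.0*p[...,1]-20)/40,0,1)*(p[...,1]<45)*(p[...,0]>p[...,1]*2.2)
r=p[100:150,172:186]; 
print("red/col",(red[115:145,172:186].sum(0)).round(1), red[115:145,172:186].sum().round(1))
for c in (174,178): print(c,p[122:140,c].round().astype(int).tolist())
w=p[140:165,165:190].min(2); print("white edge",[ (round(float((np.arange(140,165)*np.clip(w[:,i]-70,0,None)).sum()/np.clip(w[:,i]-70,0,None).sum()),2)) for i in range(8,20,3)])
s=sense(); print(s["clock"],s["tcp_rot"][2],s["eef_pos"],s["contact_force"].round(1),s["wrist_torque"].round(2),s["opening"])
E
python3 m.py
```

```text
red/col [0.  0.  0.  0.7 1.5 1.7 1.8 2.3 2.4 1.8 1.8 2.5 2.4 2.2] 20.9
174 [[102, 99, 92], [102, 98, 91], [101, 98, 91], [102, 98, 92], [101, 96, 90], [100, 94, 88], [96, 81, 75], [91, 60, 55], [85, 42, 38], [76, 36, 32], [73, 40, 32], [82, 47, 32], [97, 55, 34], [108, 59, 34], [111, 62, 36], [112, 61, 35], [112, 62, 35], [112, 62, 36]]
178 [[103, 99, 92], [103, 98, 92], [103, 99, 92], [103, 98, 92], [103, 99, 92], [102, 98, 91], [100, 90, 85], [96, 71, 66], [94, 49, 44], [93, 35, 32], [88, 35, 32], [74, 35, 31], [71, 42, 32], [90, 51, 32], [105, 57, 33], [111, 61, 35], [111, 61, 34], [112, 61, 35]]
white edge [154.99, 153.55, 152.28, 151.07]
6.55 2.904831043513314 [548.55372856  89.20445516  89.01921161] [ 1.4 14.   1. ] [ 2.21 -0.1   0.04] 0.18038283902244598
```

Emit:
play_rows([
  [[0,0.0025,0],[0,0,0],0],
  [[0,0,0],[0,0,0.07],0],
  [[0,0,0],[0,0,0.07],0],
  [[0,0,0],[0,0,0.07],0],
  [[0,0,0],[0,0,0.07],0],
  [[0,0,0],[0,0,0],0],
  [[0,0,0],[0,0,0],0],
], squeeze=45)

```text
clock: 7.25
eef_pos: [548.6, 89.6, 89.0]
tcp_rot: [3.14, 0.001, 2.626]
contact_force: [0.3, 2.7, 5.9]
opening: 0.176
```

```bash
python3 m.py
```

```text
red/col [0.  0.  0.  0.7 1.5 1.6 1.7 1.8 1.8 1.8 1.8 2.5 2.4 2.1] 19.8
174 [[102, 98, 92], [102, 98, 91], [102, 98, 92], [102, 98, 91], [102, 97, 91], [100, 92, 86], [96, 82, 76], [91, 60, 55], [84, 42, 38], [78, 38, 34], [72, 40, 31], [82, 48, 33], [97, 54, 34], [107, 59, 33], [112, 63, 37], [111, 61, 34], [111, 61, 34], [112, 62, 35]]
178 [[103, 99, 92], [104, 99, 93], [102, 98, 92], [102, 98, 92], [102, 98, 91], [102, 97, 91], [100, 90, 83], [96, 70, 64], [95, 48, 45], [94, 37, 34], [88, 35, 32], [74, 35, 31], [71, 42, 33], [90, 51, 32], [106, 59, 35], [110, 60, 33], [112, 61, 34], [114, 63, 35]]
white edge [152.63, 151.29, 149.98, 148.67]
7.55 2.625531315424262 [548.63256594  89.59239845  89.06628756] [-1.   2.6  6.4] [ 0.25  0.14 -0.08] 0.1774996462685991
```

The panel rose 2.35 px, which is 7 mm at 0.336 px/mm, and the nose hasn't moved yet. From here I'll track the sub-pixel row of the nose's lower edge.

```bash
cat > m2.py <<'E'
from h import *
import glob
p=np.mean([grab_frame("side")["pixels"].astype(float) for _ in range(8)],0); np.save("pics/p%.2f.npy"%sense()["clock"],p)
def edge(p,cols=range(174,186)):
    o=[]
    for c in cols:
        top=110+np.argmax(p[110:150,c,2]<60); g=p[top:top+14,c,1]; # head/nose edge, then green rises 36->60 at the panel
        k=np.argmin(g); j=k+np.argmax(g[k:]>50); o.append(top+j-1+(50-g[j-1])/(g[j]-g[j-1]))
    return np.array(o)
def white(p):
    w=np.clip(p[136:165,173:185].min(2)-70,0,None); return ((np.arange(136,165)[:,None]*w).sum(0)/w.sum(0)).mean()
ref=np.load("pics/p6.6.npy") if glob.glob("pics/p6.6.npy") else np.load(sorted(glob.glob("pics/p6*.npy"))[0])
d=edge(ref)-edge(p); print("nose up px",d.round(2),"median",np.median(d).round(2),"=> mm",(np.median(d)/.336).round(1)); print("panel up mm",((white(ref)-white(p))/.336).round(1))
s=sense(); print(s["clock"],s["tcp_rot"][2],s["contact_force"].round(1),s["wrist_torque"].round(2),s["opening"])
E
ls pics/*.npy; python3 m2.py
```

```text
pics/p6.5.npy
pics/p7.5.npy
nose up px [ 0.01 -0.17  0.01  0.05  0.04  0.07  0.01 -0.03  0.06 -0.03 -0.07 -0.02] median 0.01 => mm 0.0
panel up mm 7.0
7.95 2.6256009177719815 [-0.7  1.8  4.6] [ 0.27  0.1  -0.1 ] 0.17667746587497207
```

Emit:
play_rows([
  [[0,0,0],[0,0,0.07],0],
  [[0,0,0],[0,0,0.07],0],
  [[0,0,0],[0,0,0],0],
  [[0,0,0],[0,0,0],0],
])

```text
clock: 8.35
eef_pos: [548.6, 89.7, 89.0]
tcp_rot: [3.14, 0.001, 2.485]
contact_force: [0.5, 2.5, 5.9]
opening: 0.183
```

```bash
python3 m2.py
```

```text
nose up px [-0.04  0.02  0.    0.08  0.02  0.02  0.03 -0.14  0.02  0.09 -0.06  0.11] median 0.02 => mm 0.1
panel up mm 10.4
8.75 2.485556677263226 [0.4 2.9 5.3] [ 0.32  0.17 -0.06] 0.18136394519522958
```

Emit:
play_rows([
  [[0,0,0],[0,0,0.06],0],
  [[0,0,0],[0,0,0.06],0],
  [[0,0,0],[0,0,0],0],
  [[0,0,0],[0,0,0],0],
])

```text
clock: 9.15
eef_pos: [548.7, 89.7, 89.1]
tcp_rot: [3.14, 0.001, 2.365]
contact_force: [-0.2, 2.9, 5.2]
opening: 0.178
```

```bash
python3 m2.py
```

```text
nose up px [-0.01  0.02 -0.    0.06  0.05 -0.03  0.01 -0.12  0.01  0.01  0.11  0.26] median 0.01 => mm 0.0
panel up mm 13.4
9.55 2.3655203683464725 [-0.2  2.3  6.2] [ 0.38  0.13 -0.09] 0.17436875528360982
```

Emit:
play_rows([
  [[0,0,0],[0,0,0.07],0],
  [[0,0,0],[0,0,0.07],0],
  [[0,0,0],[0,0,0],0],
  [[0,0,0],[0,0,0],0],
])

```text
clock: 9.95
eef_pos: [548.7, 89.8, 89.0]
tcp_rot: [3.14, 0.0, 2.225]
contact_force: [-0.6, 3.4, 5.3]
opening: 0.175
```

```bash
python3 m2.py
```

```text
nose up px [0.72 0.77 0.7  0.51 0.54 0.5  0.49 0.46 0.71 0.82 0.95 0.9 ] median 0.7 => mm 2.1
panel up mm 17.0
10.35 2.225515577850875 [-0.   3.7  5.2] [ 0.44  0.13 -0.03] 0.17876918057823699
```

Emit:
play_rows([
  [[0,0,0],[0,0,0.06],0],
  [[0,0,0],[0,0,0.06],0],
  [[0,0,0],[0,0,0],0],
  [[0,0,0],[0,0,0],0],
])

```text
clock: 10.75
eef_pos: [548.8, 89.9, 89.0]
tcp_rot: [3.14, 0.0, 2.106]
contact_force: [0.3, 4.2, 4.9]
opening: 0.175
```

```bash
python3 m2.py
```

```text
nose up px [1.62 1.51 1.68 1.64 1.45 1.49 1.47 1.4  1.59 1.77 1.93 1.97] median 1.6 => mm 4.8
panel up mm 20.0
11.15 2.1065575881958427 [0.4 4.5 5.7] [ 0.6   0.11 -0.01] 0.1827121712282777
```

The nose is up about 5 mm. One small step takes it towards mid-range, then I'll release and rise straight up.

Emit:
play_rows([
  [[0,0,0],[0,0,0.06],0],
  [[0,0,0],[0,0,0],0],
  [[0,0,0],[0,0,0],20],
  [[0,0,0],[0,0,0],35],
  [[0,0,0],[0,0,0],50],
  [[0,0,0],[0,0,0],50],
  [[0,0,0],[0,0,0],50],
])

```text
clock: 11.85
eef_pos: [547.7, 89.0, 88.1]
tcp_rot: [-3.141, -0.0, 2.046]
contact_force: [1.0, -0.1, 0.2]
opening: 0.496
```

```bash
python3 m2.py
```

```text
nose up px [1.89 1.93 2.   2.21 2.03 2.05 2.1  2.1  2.28 2.34 2.35 2.37] median 2.1 => mm 6.2
panel up mm 21.6
12.25 2.04579151561894 [-0.1  0.2 -0.5] [ 0.02 -0.01  0.  ] 0.49780731835069436
```

Emit:
play_rows([
  [[0,0,-0.01],[0,0,0],50],
  [[0,0,-0.02],[0,0,0],50],
  [[0,0,-0.03],[0,0,0],50],
  [[0,0,-0.03],[0,0,0],50],
  [[0,0,-0.03],[0,0,0],50],
  [[0,0,-0.03],[0,0,0],50],
  [[0,0,0],[0,0,0],50],
  [[0,0,0],[0,0,0],50],
  [[0,0,0],[0,0,0],50],
])

```text
clock: 13.15
eef_pos: [547.2, 89.1, 237.6]
tcp_rot: [-3.14, -0.0, 2.046]
contact_force: [-0.5, 0.6, -0.5]
opening: 0.505
```

```bash
python3 m2.py; python3 - <<'E'
from h import *
shot("side","end.png",(120,70,250,210),4)
E
```

```text
nose up px [ 2.07  2.1   2.16  2.27  2.22  2.21  2.19 24.69 24.39 22.55 20.08 17.58] median 2.24 => mm 6.7
panel up mm 21.6
13.55 2.045774689042639 [-0.2 -0.   0.4] [0.04 0.02 0.01] 0.49764846427159204
```

View pics/end.png

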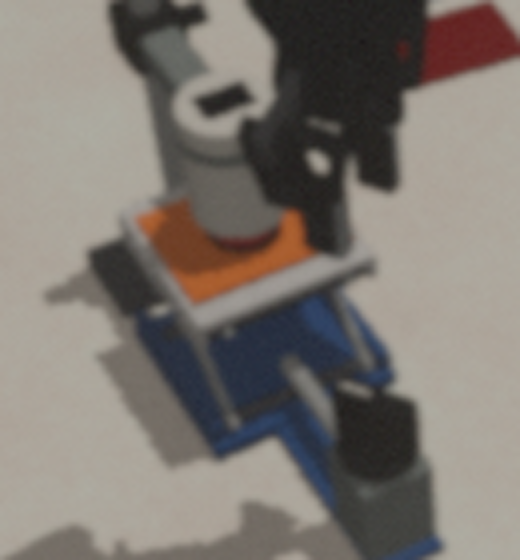

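The knob is free and has turned, the panel is against the nose, and red still shows below the head at about (245,243) in the crop. The gripper is well above everything and reads zero force.

```bash
python3 -c "
from rig import *
print(sign_off())"
```

```text
the job is handed in; nothing more can be done
None
```

I turned the orange jack's knob clockwise by about 0.86 rad in one grasp, let go and rose clear, then handed the job in at about 13.6 s.

- **Nose:** in the side camera it is pushed up about 6.2–6.7 mm, against the allowed 0.5–13.5 mm. The panel rose about 21.6 mm and held that height after release.
- **Contact:** the gripper ended about 120 mm above the knob with no measurable contact force. The blue jack was never approached.
- **Disagreements:** the jaws centred about 2.4 mm off my camera estimate of the knob, with about 14 N sideways. I corrected this before turning. The automatic silhouette fit of the knob did not agree between cameras, so I used its white mark and an overlay check instead. In the last nose reading five image columns were blocked by the gripper; the other seven agreed.

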